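# Clamp the gel cassette and set the well comb

## Task

Get this gel cassette ready to pour: take the orange spring clamp off its white strip and clip it over the bare ear of the two glass plates, jaws down and straddling both plates, to match the one already on the other ear. Then take the white blade comb with the blue ridge from its rack and slide it gently and upright down between the plates in the middle of the notch until it drags snugly with its edge about 20 mm below the notch rim, and finish while still holding it there, because I will pour around it. Leave the toothed comb and the glassware where they are.

Things in the scene. Friction and masses are not known exactly. Their poses are not given: they have to be found in the camera images.
- cassette: gel cassette upright in a grey casting stand (base 110 x 215 x 12 mm). Origin on the bench under the middle of the gap; x square to the plates (notched front plate on the -x side, full back plate on the +x side), y along the plates, z up. Two 5 mm glass plates, 3 mm apart when clamped (faces at x = -1.5 and +1.5 mm). The +y ear already carries an orange clamp, up to 203 mm high; the -y ear is bare.
- back_plate: fixed glass back plate, 160 wide x 5 x 120 mm, straight top edge 135 mm above the bench, bevelled 3 mm x 45 degrees on the inside. Its frame is the cassette's.
- front_plate: notched glass front plate: 30 mm wide ears reach 135 mm above the bench; between them a notch 100 mm wide, its rim 123 mm above the bench and bevelled 3 mm x 45 degrees inside. On soft spacers, it rocks about its lower edge: unclamped its top leans 3.5 mm outward (-x), gap 6 mm and loose; clamped, gap 3 mm. Origin on its lower edge line, 20 mm above the bench.
- ear_top (a point): middle of the bare (-y) ear, 30 mm wide, on the plates' top edge (135 mm above the bench), centred in the clamped gap. Axes as the cassette. Unclamped, the pair of plates is 16.5 mm thick here (its middle 1.7 mm to -x of this point), clamped 13 mm.
- notch_rim (a point): middle of the notch, at the height of the notch rim (123 mm above the bench), centred in the clamped 3 mm gap. Axes as the cassette.
- clamp_strip: white strip that keeps the clamp: an upright 10 mm thick, 110 mm wide, top edge 84 mm above the bench, on a 90 x 130 mm foot. Origin under its middle; y runs along it, x is square to it.
- clamp_pivot (a point): pivot pin of the loose orange clamp, clipped on the strip at first, handles up. Two mirrored levers, 22 mm wide (y): round-tipped jaws reach 42 mm below the pin (38 when open), handles 52 mm above. A plate edge fits up to 8 mm below the pin. Axes: x the way the jaws open, y along the pin, z up; they ride on the +x lever, which leans 0.3 rad (top towards -x) when fully squeezed.
- clamp_handles (a point): middle between the clamp's handles, 34 mm above the pin while clipped: squeeze here, along the clamp's x. On the strip the handles are 57 mm over their tops; squeezed to the stop (about 15 N) they stand parallel, 28 mm over their outsides, jaws 32 mm apart. The jaws grip with about 9 N. Rides on the +x lever like clamp_pivot.
- clamp: the loose orange spring clamp, about 80 g; origin at its pin (see clamp_pivot).
- comb_rack: comb rack, 125 x 126 mm foot with two clear slotted blocks, 38 mm high; combs stand in slots 72 mm apart along x. y runs along the slots.
- comb_grip (a point): centre of the blue ridge of the blade comb: 12 mm thick (x), 92 mm wide (y), 16 mm high; pinch it across its thickness. Below it hangs a white blade 80 mm wide, 4 mm thick, 60 mm tall, its last 15 mm bevelled on both faces to a 1.6 mm edge. It stands loosely upright in the -x slot of the rack, the lower 30 mm in the slot.
- comb_edge (a point): middle of the blade's lower edge, 68 mm below comb_grip. In the clamped cassette the blade begins to drag about 9 mm below the notch rim and is snug from about 15 mm; the drag is then about 2 to 8 N.
- comb: the blade comb, about 80 g; origin at comb_edge.
- conical_flask: clear conical flask with pink contents, 68 mm across, 102 mm tall; bystander. Origin at the centre of its underside.
- beaker: clear glass beaker, 68 mm across, 85 mm tall; bystander. Origin at the centre of its underside.
- amber_bottle: amber bottle with black cap, 76 mm across, 140 mm tall; bystander. Origin at the centre of its underside.
- reagent_bottle: big clear reagent bottle, 100 mm across, 188 mm tall; bystander. Origin at the centre of its underside.
- volumetric_flask: clear long-necked volumetric flask with blue stopper, 76 mm across, 166 mm tall; bystander. Origin at the centre of its underside.
- wash_bottle: white wash bottle with red cap and spout, 60 mm across, 160 mm tall; bystander. Origin at the centre of its underside.
- spare_comb: grey toothed comb with a black ridge, standing in the other slot of the comb rack; not needed. 92 mm wide, 66 mm tall; bystander. Origin at the centre of its underside.

How it is judged:
By the outcome, as a careful person would: the job done as asked, in the order asked, and still so for the second after the job is handed in, while the arm keeps its last pose, push and grip.
It also fails if it takes over 61 s, if anything falls off the work surface, if the arm or the gripper's body presses on something with over 40 N, if the wrist force passes 120 N, or if a joint passes its speed limit or range.

## Robot

A 6-joint arm with a two-finger parallel gripper is mounted at the origin on the work surface. World frame = base frame: x ahead of the robot, y to its left, z up, the work surface at z = 0. Lengths are in m, angles in rad, forces in N, time in s.
With the tool pointing down it reaches from about 0.375 to 0.825 m from the base axis. Payload 5.5 kg.
Tool frame: the origin (TCP) lies between the finger pads; the fingertips stand 11 mm ahead of it and the grasp point (between the pads) lies 8 mm behind it; z points along the fingers, x is the direction in which the jaws open and shut, and the axes are right-handed (so a half turn about z gives the same grasp; the last joint's range is limited). The gripper opens to 85 mm and grips with 20 to 120 N. Pads are 22 mm wide; open, the fingers measure 114 mm over their backs; the gripper's body (76 mm by 85 mm) begins 54 mm behind the grasp point. The pads swing forward as they close: fully open they stand 13 mm farther back than shut.
Start: joints at [-1.306, 0.314, -0.047, 1.21, 0, 1.571], TCP at [0.157, -0.579, 0.242] pointing down, gripper open.
Joint ranges: [-2.67, 2.67], [-0.69, 1.73], [-1.03, 1.25], [-2.08, 2.16], [-1.42, 1.45], [-3.14, 3.14]. Speed limits (rad/s): [2.39, 2.39, 3.01, 3.14, 3.14, 3.14].

## Interface

Orientations are given as a unit quaternion [x, y, z, w].
In Python, from rig import state, grab_frame, hand_in gives the robot as it stands. The module is installed in compiled form; this text tells all that it offers.
- The arm moves only by the shell command python3 -m jog 'ROWS' [FORCE]. ROWS is text: rows parted by semicolons, each of 5 numbers parted by spaces: the shift along the world's x, y, z in units of 0.75 m (1.0 is 0.75 m), then the turn about the world's z in units of 1.5 rad (1.0 is 1.5 rad), then the opening, from 0 (shut) to 1 (fully open). A call has 1 to 5 rows; each row is the pose to reach, as a shift and turn from the pose measured when the call began; what a row does not reach only later rows make up. A row lasts 1/8 s, in which the tool goes at most 62.5 mm and 10.7 degrees, less where a joint would pass 70% of its speed; a pose out of reach is approached as far as the arm can. A call with a number of a shift or a turn outside -1 to 1 is refused whole. A call with a gripper value outside its range is refused whole. The fingers move at their own pace and stop on an object; FORCE is the grip in N (left out, the last holds). Time passes only in rows, so rows that repeat a pose let the fingers close. It gives the time, the measured TCP pose, the force and the opening at its end, in the units of the state.
- state(): the state, without advancing time (a new reading comes with each control period).
- grab_frame(name): name is "scene" or "top" or "wrist"; returns a dict with "frame" (400x640x3 uint8, red, green, blue), "z_map" (400x640 float32, m along the optical axis (not along the pixel's ray), 0 where there is no reading), "intrinsics" (3x3 intrinsics, pixels), "distortion" ([k1, k2, p1, p2, k3] as OpenCV has them; the pictures are not rectified), "rvec" (rotation vector, rad) and "tvec" (3), from world to camera coordinates, as OpenCV has them. Camera axes: x right, y down, z forward; pixel columns grow to the right and rows downward; lengths in m; the calibration is good to about 2 mm. A picture is of the moment at which its call begins.
- hand_in(): hands the job in, once; it reports no verdict.
The state is a dict: "clock": time; "q": joint angles; "dq": joint speeds; "joint_torque": joint torques, N m; "tcp_pos": TCP position; "eef_rot": TCP orientation; "ft_force": force on the tool from outside, world axes, zero at the start; "wrist_torque": the same for the moment, N m; "finger_gap": opening from 0.0 (shut) to 1.0 (fully open).
Only numpy, scipy, OpenCV 4.12 (cv2) and the standard library are available. Lean on these libraries where they do the work, as an engineer would, in place of code of your own. Each camera call takes 0.05 s, during which the arm holds its last target. There are 200 camera calls.

## Working session

There is one attempt and no reset: what is moved stays moved. The work goes in short steps, Python scripts to look and compute and a shell command to move; the robot and the scene stay as the last step left them, time stands still between calls to the robot, and variables do not carry over. Pictures are saved under pics/ and viewed, about 8 in all and at most 12, crops included, and the job is handed in when it is done.

```bash
mkdir -p pics; cat > h.py <<'E'
import numpy as np, cv2, pickle
from rig import state, grab_frame, hand_in
def get(n):
    f=grab_frame(n); pickle.dump(f,open(f'pics/{n}.pkl','wb')); return f
def cloud(f):
    h,w=f['z_map'].shape
    u,v=np.meshgrid(np.arange(w),np.arange(h))
    p=cv2.undistortPoints(np.stack([u,v],-1).reshape(-1,1,2).astype(np.float64),f['intrinsics'],f['distortion']).reshape(h,w,2)
    z=f['z_map'].astype(float)
    P=np.dstack([p*z[...,None],z])
    R,_=cv2.Rodrigues(np.array(f['rvec'],float)); t=np.array(f['tvec'],float).ravel()
    W=(P-t)@R
    W[z<=0]=np.nan
    return W
def save(f,name,crop=None,s=1):
    im=f['frame'][...,::-1]
    if crop: x0,y0,x1,y1=crop; im=im[y0:y1,x0:x1]
    cv2.imwrite('pics/'+name,cv2.resize(im,None,fx=s,fy=s,interpolation=cv2.INTER_CUBIC))
E
python3 - <<'E'
from h import *
a=get('scene');b=get('top')
cv2.imwrite('pics/a.png',np.vstack([cv2.resize(x['frame'][...,::-1],(480,300)) for x in (a,b)]) )
for f in(a,b):
    R,_=cv2.Rodrigues(np.array(f['rvec'],float)); print(-R.T@np.array(f['tvec']).ravel(),R[2])
save(b,'top.png')
s=state();print(s)
E
```

```text
[ 0.85710056 -0.5115325   0.9742603 ] [-0.27577716  0.484695   -0.83007091]
[0.25990053 0.01064517 1.67794975] [ 0.19833536 -0.00641771 -0.98011321]
{'clock': 0.1, 'q': array([-1.30599182e+00,  3.14141300e-01, -4.79919080e-02,  1.21022951e+00,
       -6.20020517e-06,  1.57081766e+00]), 'dq': array([-0.0006277 , -0.00048722,  0.00272343,  0.00082885,  0.00277319,
       -0.00012078]), 'joint_torque': array([-7.92249084e-04, -5.40765452e+01,  3.40541732e+01,  1.11690161e-02,
       -9.17416764e-05,  2.06374160e-06]), 'tcp_pos': array([ 0.15689338, -0.5785813 ,  0.24152357]), 'eef_rot': array([ 7.94260421e-01, -6.07576966e-01, -6.23954933e-04, -4.73376019e-04]), 'ft_force': array([0.24709528, 0.06458449, 0.71785508]), 'wrist_torque': array([ 0.01706613, -0.03406697,  0.02439578]), 'finger_gap': 1.0025030873487677}
```

View pics/a.png

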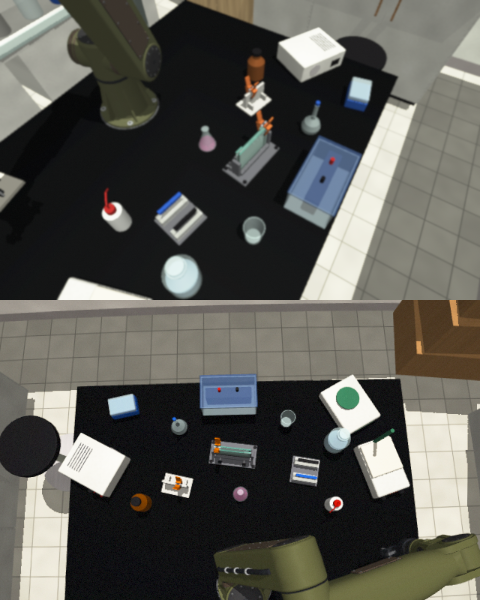

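View pics/top.png

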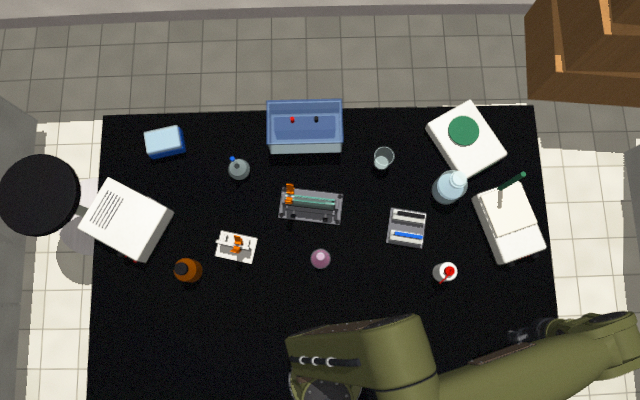

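The top view has image up = +x and left = +y: loose clamp at (238,243), cassette's clamp at (290,194), blue ridge at (408,236), and a pink flask at (320,258). I'll get coarse positions next.

```bash
cat >> h.py <<'E'
def mask(f,kind):
    hsv=cv2.cvtColor(f['frame'],cv2.COLOR_RGB2HSV); H,S,V=[hsv[...,i].astype(int) for i in range(3)]
    if kind=='orange': return (H>4)&(H<20)&(S>170)&(V>120)
    if kind=='blue': return (H>104)&(H<125)&(S>170)&(V>90)
    if kind=='white': return (S<40)&(V>180)
def summ(W,m):
    P=W[m]; P=P[~np.isnan(P).any(1)]; return P
E
python3 - <<'E'
from h import *
for n in('top','scene'):
    f=pickle.load(open(f'pics/{n}.pkl','rb')); W=cloud(f)
    for k in('orange','blue'):
        m=mask(f,k).astype(np.uint8)
        c,l,s,ce=cv2.connectedComponentsWithStats(m)
        for i in range(1,c):
            if s[i,4]<12: continue
            P=summ(W,l==i)
            if len(P)==0: continue
            print(n,k,s[i],np.round(np.median(P,0),3),np.round(P.min(0),3),np.round(P.max(0),3))
            if k=='blue' and n=='top':
                print(cv2.minAreaRect(P[:,:2].astype(np.float32)))
f=pickle.load(open('pics/top.pkl','rb')); W=cloud(f)
for u,v in [(237,258),(283,219),(340,221),(341,193),(290,205),(320,206),(320,200),(388,243),(320,258),(217,250),(256,240),(188,270),(238,168),(383,158),(450,188),(445,271)]: print(u,v,np.round(W[v,u],3))
E
```

```text
top orange [286 183   8   3  12] [0.614 0.1   0.196] [ 0.609  0.09  -0.004] [0.665 0.118 0.203]
top orange [286 190   8   4  24] [0.6  0.1  0.16] [0.592 0.09  0.119] [0.605 0.111 0.168]
top orange [285 197   7   7  42] [0.566 0.104 0.159] [0.56  0.096 0.148] [0.581 0.115 0.201]
top orange [234 235   8  10  37] [0.45  0.271 0.112] [0.44  0.26  0.101] [0.465 0.283 0.149]
top orange [230 246  10   7  48] [0.423 0.279 0.112] [0.411 0.269 0.008] [0.439 0.306 0.157]
top orange [178 259  18  16 119] [0.38  0.429 0.096] [0.348 0.414 0.082] [0.398 0.472 0.114]
top blue [149 127  36  32 161] [0.785 0.517 0.034] [0.765 0.481 0.006] [0.872 0.601 0.05 ]
((0.7959131002426147, 0.5253369808197021), (0.07065139710903168, 0.14519652724266052), 45.15669250488281)
top blue [229 156   6   5  21] [0.713 0.284 0.166] [0.705 0.278 0.001] [0.769 0.325 0.175]
((0.7351632714271545, 0.30079078674316406), (0.07325727492570877, 0.014193586073815823), 36.798072814941406)
top blue [395 232  27   7  84] [ 0.458 -0.283  0.085] [ 0.447 -0.328  0.075] [ 0.469 -0.24   0.093]
((0.4580887258052826, -0.2840246856212616), (
[... 800 characters left out ...]
9  0.477 -0.001] [0.874 0.545 0.045]
scene blue [421 134   7   6  36] [0.713 0.284 0.164] [ 0.675  0.276 -0.004] [0.722 0.462 0.167]
scene blue [209 255  33  30 246] [ 0.459 -0.282  0.082] [ 0.407 -0.332 -0.005] [ 0.475 -0.214  0.087]
237 258 [0.405 0.293 0.003]
283 219 [0.536 0.133 0.001]
340 221 [ 0.525 -0.065 -0.007]
341 193 [ 0.625 -0.072 -0.004]
290 205 [0.582 0.107 0.018]
320 206 [0.566 0.004 0.071]
320 200 [0.576 0.003 0.12 ]
388 243 [ 0.443 -0.229 -0.004]
320 258 [0.389 0.008 0.104]
217 250 [0.433 0.362 0.006]
256 240 [0.465 0.227 0.004]
188 270 [0.36  0.432 0.111]
238 168 [0.704 0.28  0.075]
383 158 [ 0.747 -0.226  0.005]
450 188 [ 0.601 -0.421  0.138]
445 271 [ 0.335 -0.389  0.119]
```

```bash
python3 -m jog '0.38 0.42 0.2 0.69 1;0.38 0.42 0.2 0.69 1;0.38 0.42 0.2 0.69 1;0.38 0.42 0.2 0.69 1;0.38 0.42 0.2 0.69 1'; python3 -m jog '0.2 0.5 0.08 0.45 1;0.1 0.7 0.05 0.45 1;0.1 0.7 0.05 0.45 1;0.1 0.7 0.05 0.45 1;0.1 0.7 0.05 0.45 1'
```

```text
clock: 0.72
tcp_pos: [0.3555, -0.3586, 0.3463]
eef_rot: [0.984, -0.18, -0.001, -0.0]
ft_force: [0.6, -1.4, -0.4]
finger_gap: 1.0
clock: 1.35
tcp_pos: [0.4052, -0.0529, 0.3702]
eef_rot: [0.988, 0.156, -0.001, 0.0]
ft_force: [1.1, -0.2, 1.1]
finger_gap: 1.002
```

```bash
python3 -m jog '0.04 0.44 0 -0.39 1;0.04 0.44 0 -0.39 1;0.04 0.44 0 -0.39 1;0.04 0.44 0 -0.39 1;0.04 0.44 0 -0.39 1'; python3 -m jog '0 0.02 0 0 1;0 0 0 0 1'; python3 - <<'E'
from h import *
f=get('wrist');save(f,'w1.png');print(state()['tcp_pos'],state()['eef_rot'])
R,_=cv2.Rodrigues(np.array(f['rvec'],float)); print(-R.T@np.array(f['tvec']).ravel(),R)
W=cloud(f)
m=mask(f,'orange').astype(np.uint8)
c,l,s,ce=cv2.connectedComponentsWithStats(m)
for i in range(1,c):
    if s[i,4]<40: continue
    P=summ(W,l==i); print(s[i],np.round(np.median(P,0),4),np.round(P.min(0),3),np.round(P.max(0),3))
E
```

```text
clock: 1.98
tcp_pos: [0.4306, 0.2246, 0.37]
eef_rot: [0.991, -0.136, -0.001, -0.0]
ft_force: [0.6, -0.9, -0.1]
finger_gap: 0.996
clock: 2.22
tcp_pos: [0.4302, 0.2254, 0.3692]
eef_rot: [0.991, -0.134, -0.001, 0.001]
ft_force: [0.1, -0.6, 0.1]
finger_gap: 1.005
[0.43012508 0.22251488 0.36968139] [ 9.90736363e-01 -1.35790250e-01 -8.81301259e-04  1.29979599e-03]
[0.44833438 0.29197309 0.50074165] [[ 0.9637339  -0.26683649 -0.00390614]
 [-0.25559393 -0.9271403   0.27401205]
 [-0.07673796 -0.26307631 -0.96171833]]
[ 178    0   78   33 1495] [0.3717 0.4225 0.0888] [0.329 0.412 0.006] [0.402 0.442 0.106]
[325 115  17  22 268] [0.4559 0.2728 0.1255] [0.447 0.262 0.061] [0.463 0.284 0.148]
[293 117  18  20 230] [0.4206 0.2818 0.1283] [0.414 0.272 0.107] [0.434 0.291 0.147]
[ 488  226   55   49 1083] [0.606  0.1024 0.1682] [ 0.591 -0.048 -0.003] [0.727 0.113 0.2  ]
[462 229  24  50 474] [0.5657 0.1104 0.1555] [0.558 0.094 0.112] [0.581 0.116 0.199]
```

View pics/w1.png

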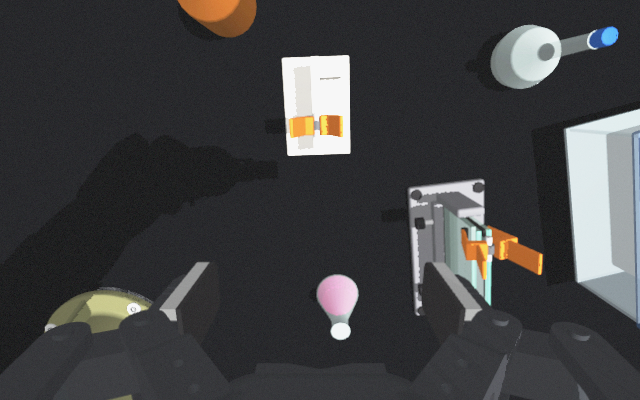

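The picture shows the clamp's handles at (293–343, 115–137) on the white foot (283–350, 56–155), and the cassette at (408–490, 180–315). I'll refine the clamp and cassette poses from this depth map.

```bash
python3 - <<'E'
from h import *
f=pickle.load(open('pics/wrist.pkl','rb'));W=cloud(f)
hsv=cv2.cvtColor(f['frame'],cv2.COLOR_RGB2HSV)
box=np.zeros(W.shape[:2],bool);box[50:160,275:355]=1
P=summ(W,box&mask(f,'orange'))
hi=P[P[:,2]>0.135]; 
ang=np.radians(-14.5);e=np.array([np.cos(ang),np.sin(ang)]);n=np.array([-e[1],e[0]])
x=hi[:,:2]@e;y=hi[:,:2]@n
print('tops',len(hi),hi[:,2].max())
for s in (x<x.mean(),x>=x.mean()): print(np.percentile(x[s],[3,50,97]),np.percentile(y[s],[3,50,97]),hi[s].mean(0))
w=summ(W,box&(hsv[...,1]<60)&(hsv[...,2]>120))
ft=w[(w[:,2]<0.03)&(w[:,2]>-.02)]
print('foot',cv2.minAreaRect(ft[:,:2].astype(np.float32)),ft[:,2].mean())
up=w[(w[:,2]>0.074)]
print('up',len(up),cv2.minAreaRect(up[:,:2].astype(np.float32)),np.median(up,0))
r=cv2.minAreaRect(np.argwhere(box&(hsv[...,1]<60)&(hsv[...,2]>100)).astype(np.float32));print(r)
# cassette: back/front plates & base
g=np.zeros_like(box);g[170:320,400:500]=1
C=summ(W,g)
b=C[(C[:,2]>0.005)&(C[:,2]<0.02)]
print('base',len(b),cv2.minAreaRect(b[:,:2].astype(np.float32)))
for z0,z1 in((.113,.128),(.128,.14)):
    t=C[(C[:,2]>z0)&(C[:,2]<z1)&(C[:,1]<0.08)]
    print(len(t),np.median(t,0) if len(t) else '',cv2.minAreaRect(t[:,:2].astype(np.float32)) if len(t)>5 else '')
save(f,'w1c.png',(270,40,520,325),2)
E
```

```text
tops 151 0.14752731910162448
[0.33165648 0.33320901 0.33502477] [0.36953086 0.37783553 0.38589549] [0.41702114 0.28227856 0.1412971 ]
[0.37564787 0.37746305 0.37925507] [0.36932652 0.37832328 0.38805404] [0.46020448 0.27187573 0.1411439 ]
foot ((0.4425806403160095, 0.29697084426879883), (0.13300588726997375, 0.09227325022220612), 76.67283630371094) 0.00783468131686026
up 789 ((0.45396825671195984, 0.29376688599586487), (0.10804640501737595, 0.0322229228913784), 76.69915771484375) [0.44500836 0.30202122 0.08437929]
((105.06643676757812, 316.7061767578125), (98.93216705322266, 68.17548370361328), 2.12109637260437)
base 2993 ((0.5796700716018677, 0.03824346512556076), (0.21493768692016602, 0.10867704451084137), 81.53533935546875)
283 [0.5772959  0.04971648 0.12107465] ((0.5776209831237793, 0.05074068903923035), (0.05006178468465805, 0.012187165208160877), 83.33354187011719)
226 [0.58498105 0.04807919 0.13376031] ((0.5854340195655823, 0.04887344688177109), (0.05826350674033165, 0.005602692253887653), 80.73796081542969)
```

View pics/w1c.png

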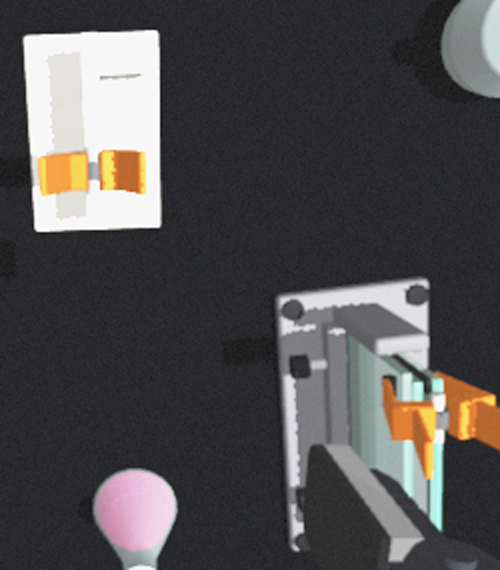

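```bash
python3 -m jog '0.0115 0.0727 -0.08 0.027 1;0.0115 0.0727 -0.16 0.027 1;0.0115 0.0727 -0.22 0.027 1;0.0115 0.0727 -0.22 0.027 1' 30; python3 - <<'E'
from h import *
s=state();p=s['tcp_pos'];q=s['eef_rot'];print(p,np.degrees(2*np.arctan2(q[1],q[0])))
print('shift',(np.array([.4387,.277,.122])-p)/.75)
f=get('wrist');save(f,'w2.png')
E
```

```text
clock: 2.78
tcp_pos: [0.4358, 0.2733, 0.2011]
eef_rot: [0.993, -0.117, -0.004, 0.004]
ft_force: [-0.3, -0.1, -0.7]
finger_gap: 0.997
[0.43584249 0.27332591 0.20110006] -13.415935007474454
shift [ 0.00381001  0.00489879 -0.10546674]
```

View pics/w2.png

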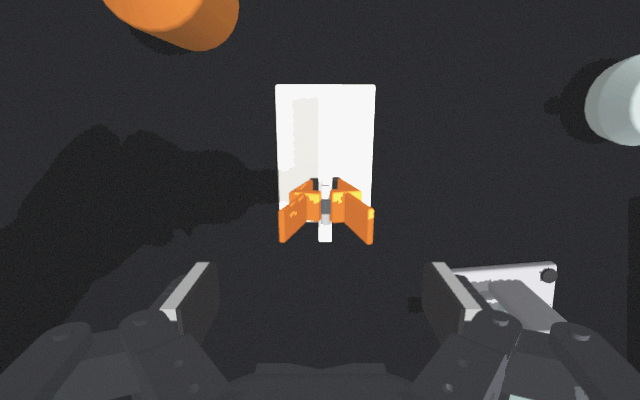

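The clamp is centred between the fingers at column 325. I'll descend and squeeze.

```bash
python3 -m jog '0.004 0.005 -0.05 0 1;0.004 0.005 -0.085 0 1;0.004 0.005 -0.105 0 1;0.004 0.005 -0.105 0 1' 30; python3 -m jog '0.0005 0 0 0 0.5;0 0 0 0 0.3;0 0 0 0 0.2;0 0 0 0 0.1;0 0 0 0 0.1' 30;python3 -m jog '0 0 0 0 0.1;0 0 0 0 0.1;0 0 0 0 0.1' 30; python3 - <<'E'
from h import *
s=state();print(s['tcp_pos'],s['eef_rot'],s['ft_force'],s['finger_gap'])
E
```

```text
clock: 3.32
tcp_pos: [0.4417, 0.2784, 0.1269]
eef_rot: [0.993, -0.117, -0.002, 0.002]
ft_force: [0.2, 0.1, -0.1]
finger_gap: 0.998
clock: 3.95
tcp_pos: [0.4416, 0.2783, 0.1268]
eef_rot: [0.993, -0.117, -0.002, 0.002]
ft_force: [-0.2, 0.3, -0.8]
finger_gap: 0.324
clock: 4.32
tcp_pos: [0.4416, 0.2784, 0.1268]
eef_rot: [0.993, -0.117, -0.002, 0.002]
ft_force: [-0.6, 1.0, 0.2]
finger_gap: 0.321
[0.44160639 0.27837663 0.12677519] [ 0.99311288 -0.11712648 -0.00171521  0.00229145] [-0.56841866  0.98740731  0.18028241] 0.32074432317061774
```

```bash
python3 -m jog '0 0 0.06 0 0.1;0 0 0.14 0 0.1;0 0 0.22 0 0.1;0.03 -0.06 0.27 0.03 0.1;0.06 -0.14 0.27 0.057 0.1' 30; python3 - <<'E'
from h import *
s=state();p=s['tcp_pos'];q=s['eef_rot'];print(p,np.degrees(2*np.arctan2(q[1],q[0])),s['finger_gap'],s['ft_force'])
print('shift',(np.array([.570,-.026,.32])-p)/.75)
E
```

```text
clock: 4.95
tcp_pos: [0.4882, 0.1754, 0.333]
eef_rot: [0.997, -0.072, 0.002, 0.001]
ft_force: [0.3, 0.3, -1.5]
finger_gap: 0.322
[0.48817263 0.17544439 0.33299974] -8.301561567177242 0.3221169285960277 [ 0.25629871  0.3056745  -1.49458667]
shift [ 0.10910316 -0.26859252 -0.01733298]
```

```bash
python3 -m jog '0.03 -0.07 -0.018 0 0.1;0.06 -0.14 -0.018 0 0.1;0.085 -0.21 -0.018 0 0.1;0.109 -0.268 -0.018 0 0.1;0.109 -0.268 -0.018 0 0.1' 30; python3 -m jog '0.001 0 0 0 0.1;0 0 0 0 0.1' 30; python3 - <<'E'
from h import *
s=state();p=s['tcp_pos'];q=s['eef_rot'];print(p,np.degrees(2*np.arctan2(q[1],q[0])),s['finger_gap'])
f=get('wrist');save(f,'w3.png')
E
```

```text
clock: 5.58
tcp_pos: [0.5706, -0.0285, 0.3189]
eef_rot: [0.997, -0.075, 0.001, 0.001]
ft_force: [0.6, -0.6, -1.0]
finger_gap: 0.32
clock: 5.82
tcp_pos: [0.5704, -0.0276, 0.3189]
eef_rot: [0.997, -0.074, 0.001, 0.001]
ft_force: [-0.3, -0.3, -0.9]
finger_gap: 0.322
[ 0.57038392 -0.0276474   0.31886958] -8.500949599539892 0.32210814426814105
```

View pics/w3.png

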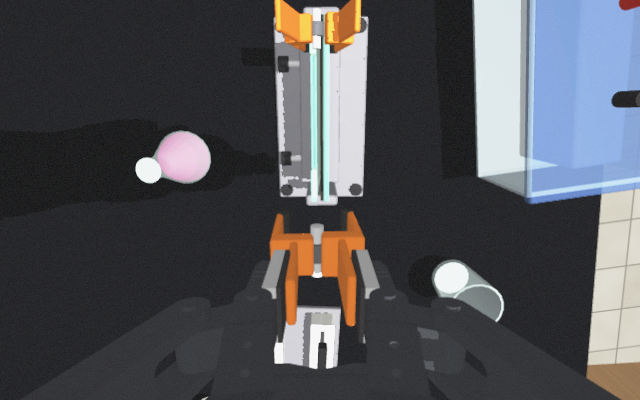

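The clamp is held symmetrically (270–365, 215–325), and the bare end of the plates is at (321,200). I'll measure the plate line, its end and the pin height.

```bash
python3 - <<'E'
from h import *
f=pickle.load(open('pics/wrist.pkl','rb'));W=cloud(f)
s=state();p=s['tcp_pos']
g=np.zeros(W.shape[:2],bool);g[5:212,270:375]=1
C=summ(W,g)
b=C[(C[:,2]>0.004)&(C[:,2]<0.02)]
r=cv2.minAreaRect(b[:,:2].astype(np.float32));print('base',r)
a=np.radians(-8.5);e=np.array([np.cos(a),np.sin(a)]);n=np.array([-e[1],e[0]])
o=np.array(r[0])
L=lambda P:np.c_[(P[:,:2]-o)@e,(P[:,:2]-o)@n,P[:,2]]
c=L(C)
for y0,y1 in((-85,-75),(-75,-65),(-65,-55),(-45,-20),(-20,20),(20,45)):
    k=c[(c[:,1]>y0/1e3)&(c[:,1]<y1/1e3)&(c[:,2]>.11)]
    if len(k): print(y0,len(k),'hi',[ (round(q*1e3,1)) for q in np.percentile(k[k[:,2]>.128][:,0],[2,50,98])] if (k[:,2]>.128).any() else '', 'lo',[ (round(q*1e3,1)) for q in np.percentile(k[k[:,2]<.126][:,0],[2,50,98])] if (k[:,2]<.126).any() else '')
k=c[c[:,2]>.115];print('yext',k[:,1].min(),np.percentile(k[:,1],1),k[:,1].max(), 'zmax',k[k[:,1]<.06][:,2].max())
m=mask(f,'orange');m[:205]=0
O=L(summ(W,m&(W[...,2]>.2)));print('clamp rel',O.min(0),O.max(0),'tcp',L(p[None]),p)
pin=L(summ(W[225:275,312:323].reshape(-1,3),np.ones(550,bool)));print('pin',np.percentile(pin,[5,50,95],axis=0))
print('earTop world',o+n*-.065, 'shift units',(o+n*-.065-p[:2])/.75)
E
```

```text
base ((0.580927848815918, 0.037749066948890686), (0.21311160922050476, 0.11035209894180298), 81.74835968017578)
-85 82 hi [np.float64(-9.2), np.float64(0.3), np.float64(6.0)] lo [np.float64(-4.5), np.float64(-4.5), np.float64(-4.5)]
-75 135 hi [np.float64(-9.1), np.float64(0.3), np.float64(6.0)] lo [np.float64(-4.5), np.float64(-4.5), np.float64(1.5)]
-65 186 hi [np.float64(-26.2), np.float64(2.6), np.float64(18.0)] lo [np.float64(-4.5), np.float64(-4.5), np.float64(-4.5)]
-45 298 hi [np.float64(2.1), np.float64(3.9), np.float64(5.8)] lo [np.float64(-9.2), np.float64(-6.7), np.float64(-4.4)]
-20 525 hi [np.float64(2.0), np.float64(3.9), np.float64(6.4)] lo [np.float64(-9.8), np.float64(-7.1), np.float64(-4.4)]
20 374 hi [np.float64(1.9), np.float64(3.8), np.float64(6.3)] lo [np.float64(-9.6), np.float64(-6.9), np.float64(1.3)]
yext -0.08057267929669622 -0.07723086498518254 0.07891048523945383 zmax 0.246313302867308
clamp rel [-0.02804331 -0.07992048  0.24612941] [ 0.0207735  -0.05527713  0.33453532] tcp [[-0.00090701 -0.06609796  0.31899142]] [ 0.5702609  -0.0274888   0.31899142]
pin [[-0.00575504 -0.08019593  0.28239719]
 [-0.00323804 -0.06650162  0.28486493]
 [-0.00067231 -0.05561938  0.29020437]]
earTop world [ 0.57132024 -0.02653696] shift units [0.00141244 0.00126911]
```

```bash
python3 -m jog '0.0033 0.0022 -0.05 0 0.1;0.0033 0.0022 -0.09 0 0.1;0.0033 0.0022 -0.115 0 0.1;0.0033 0.0022 -0.135 0 0.1;0.0033 0.0022 -0.14 0 0.1' 30; python3 - <<'E'
from h import *
s=state();p=s['tcp_pos'];print(p,s['ft_force']); print((np.array([.57249,-.0259,.1835])-p)/.75)
E
```

```text
clock: 6.5
tcp_pos: [0.5722, -0.0253, 0.2133]
eef_rot: [0.997, -0.073, 0.001, 0.001]
ft_force: [0.1, -0.9, -1.1]
finger_gap: 0.317
[ 0.57218738 -0.02526678  0.21329462] [ 0.08819162 -0.9123473  -1.13277462]
[ 0.0004035  -0.00084429 -0.03972616]
```

```bash
python3 -m jog '0.0004 0 -0.01 0 0.1;0.0004 0 -0.02 0 0.1;0.0004 0 -0.03 0 0.1;0.0004 0 -0.04 0 0.1;0.0004 0 -0.041 0 0.1' 30;python3 -m jog '0 0 0 0 0.1;0 0 0 0 0.1'; python3 - <<'E'
from h import *
f=get('scene');save(f,'s1.png',(290,110,390,190),5)
E
```

```text
clock: 7.12
tcp_pos: [0.572, -0.0253, 0.1818]
eef_rot: [0.997, -0.074, 0.0, 0.001]
ft_force: [0.3, -0.1, -1.0]
finger_gap: 0.321
clock: 7.38
tcp_pos: [0.5722, -0.0253, 0.182]
eef_rot: [0.997, -0.074, 0.0, 0.001]
ft_force: [-0.4, -0.4, -0.2]
finger_gap: 0.317
```

View pics/s1.png

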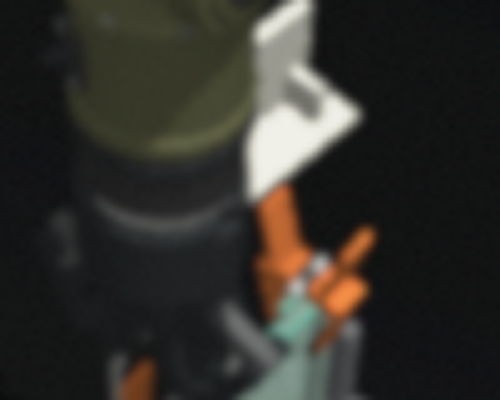

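The gripper hides the ear in this view, but contact force is zero, so the jaws are free. I'll release gradually.

```bash
python3 -m jog '0 0 0 0 0.4;0 0 0 0 0.45;0 0 0 0 0.5;0 0 0 0 0.55;0 0 0 0 0.6' 30;python3 -m jog '0 0 0 0 0.7;0 0 0 0 0.85;0 0 0 0 1;0 0 0 0 1'; python3 -m jog '0 0 0.04 0 1;0 0 0.1 0 1;0 0 0.16 0 1;0 0 0.18 0 1;0 0 0.18 0 1'; python3 - <<'E'
from h import *
f=get('wrist');save(f,'w4.png');print(state()['tcp_pos'])
E
```

```text
clock: 8.05
tcp_pos: [0.5725, -0.0253, 0.1821]
eef_rot: [0.997, -0.074, 0.001, 0.001]
ft_force: [1.8, -0.1, -1.1]
finger_gap: 0.599
clock: 8.55
tcp_pos: [0.5725, -0.0253, 0.1821]
eef_rot: [0.997, -0.073, 0.001, 0.001]
ft_force: [0.5, -0.4, 0.7]
finger_gap: 1.002
clock: 9.18
tcp_pos: [0.573, -0.0253, 0.3178]
eef_rot: [0.997, -0.074, 0.002, 0.001]
ft_force: [-0.0, -0.7, -0.2]
finger_gap: 1.004
[ 0.57232885 -0.02533125  0.31635486]
```

View pics/w4.png

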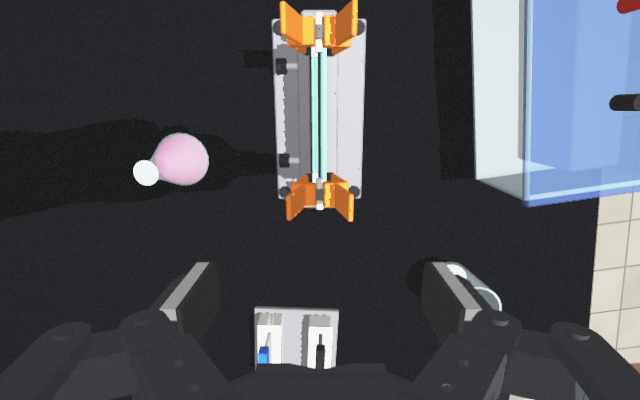

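Both clamps now sit alike on the two ears, (320,30) and (320,195), and the gap looks closed. I'll measure the plates and move over the comb.

```bash
python3 - <<'E'
from h import *
f=pickle.load(open('pics/wrist.pkl','rb'));W=cloud(f)
g=np.zeros(W.shape[:2],bool);g[0:225,270:375]=1
C=summ(W,g)
b=C[(C[:,2]>0.004)&(C[:,2]<0.02)]
r=cv2.minAreaRect(b[:,:2].astype(np.float32));print('base',r)
a=np.radians(-8.4);e=np.array([np.cos(a),np.sin(a)]);n=np.array([-e[1],e[0]])
o=np.array([.5809,.0377])
c=np.c_[(C[:,:2]-o)@e,(C[:,:2]-o)@n,C[:,2]]
for y0,y1 in((-40,-20),(-20,0),(0,20),(20,40)):
    k=c[(c[:,1]>y0/1e3)&(c[:,1]<y1/1e3)]
    for z0,z1 in((.116,.126),(.13,.14)):
        q=k[(k[:,2]>z0)&(k[:,2]<z1)]; print(y0,z0,len(q),np.round(np.percentile(q[:,0],[2,50,98])*1e3,1))
m=mask(f,'orange')&g
O=summ(W,m);O=np.c_[(O[:,:2]-o)@e,(O[:,:2]-o)@n,O[:,2]]
for s in(O[:,1]<0,O[:,1]>0):
    q=O[s];q=q[q[:,2]>.1]; t=q[q[:,2]>.185];print('clamp',np.round(q.min(0)*1e3,1),np.round(q.max(0)*1e3,1),'tops',np.round([t[:,0].min()*1e3,t[:,0].max()*1e3],1))
k=c[(c[:,2]>.128)&(c[:,2]<.14)];print('yends',k[:,1].min(),k[:,1].max())
E
python3 -m jog '-0.05 -0.08 0 0 1;-0.1 -0.16 -0.02 0 1;-0.152 -0.24 -0.03 -0.017 1;-0.152 -0.32 -0.04 -0.017 1;-0.152 -0.345 -0.05 -0.017 1';python3 -m jog '0 0 0 0 1;0 0 0 0 1'; python3 - <<'E'
from h import *
f=get('wrist');save(f,'w5.png');s=state();q=s['eef_rot'];print(s['tcp_pos'],np.degrees(2*np.arctan2(q[1],q[0])))
W=cloud(f);m=mask(f,'blue').astype(np.uint8)
c,l,st,ce=cv2.connectedComponentsWithStats(m)
for i in range(1,c):
    if st[i,4]<60: continue
    P=summ(W,l==i); P=P[(P[:,2]>.06)]
    if len(P)<30: continue
    print(st[i],np.median(P,0),P[:,2].max()); t=P[P[:,2]>np.percentile(P[:,2],98)-.004]
    print(len(t),cv2.minAreaRect(t[:,:2].astype(np.float32)))
E
```

```text
base ((0.5806232690811157, 0.03683038800954819), (0.21333743631839752, 0.11030290275812149), 81.62206268310547)
-40 0.116 105 [-5.9 -4.  -2.1]
-40 0.13 131 [1.6 4.4 6.2]
-20 0.116 110 [-5.8 -3.9 -2. ]
-20 0.13 138 [1.6 3.9 6.1]
0 0.116 131 [-6.5 -3.8 -1.9]
0 0.13 138 [1.7 4.3 6.1]
20 0.116 139 [-6.4 -4.5 -1.9]
20 0.13 149 [1.7 3.4 6. ]
clamp [-25.2 -77.1 113.3] [ 25.9 -55.  200. ] tops [-25.2  25.9]
clamp [-25.7  52.6 112.7] [ 25.2  74.6 200.7] tops [-25.7  25.2]
yends -0.06025784456198813 0.07868548635675597
clock: 9.85
tcp_pos: [0.4563, -0.2858, 0.2767]
eef_rot: [0.996, -0.087, -0.001, 0.001]
ft_force: [0.4, 1.2, -0.1]
finger_gap: 1.0
clock: 10.1
tcp_pos: [0.4555, -0.285, 0.2751]
eef_rot: [0.996, -0.087, -0.002, -0.0]
ft_force: [0.6, 0.4, 0.6]
finger_gap: 1.002
[ 0.45598234 -0.28470834  0.27576723] -9.968775337333524
[ 318  135   13   95 1016] [ 0.45803134 -0.28268756  0.08381182] 0.08606918267146203
1001 ((0.4578869342803955, -0.2846827805042267), (0.09148167073726654, 0.010998645797371864), 79.92192840576172)
```

View pics/w5.png

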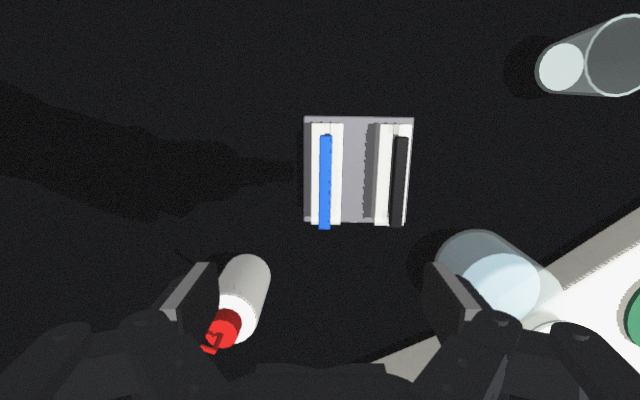

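The blue ridge is at (325,182), with 60+ mm to the black comb (400,182) and the wash bottle well clear. The gap measures 3.6 mm (3 nominal) and is centred within about 0.2 mm of the base-centre estimate. Next: descend half-open and pinch the ridge.

```bash
python3 -m jog '0.0025 0 -0.07 0 0.5;0.0025 0 -0.14 0 0.5;0.0025 0 -0.2 0 0.5;0.0025 0 -0.24 0 0.5;0.0025 0 -0.265 0 0.5' 50; python3 - <<'E'
from h import *
s=state();p=s['tcp_pos'];print(p,s['ft_force'],s['finger_gap']); print((np.array([.4579,-.2847,.069])-p)/.75)
E
```

```text
clock: 10.78
tcp_pos: [0.4575, -0.2826, 0.0754]
eef_rot: [0.996, -0.086, -0.003, -0.001]
ft_force: [-0.2, -0.1, -0.3]
finger_gap: 0.499
[ 0.45752902 -0.28258174  0.07543415] [-0.19368619 -0.09600847 -0.25166098] 0.49880559114444323
[ 0.00049464 -0.00282435 -0.00857887]
```

```bash
python3 -m jog '0.0005 -0.003 -0.008 0 0.5;0.0005 -0.003 -0.008 0 0.5;0.0005 -0.003 -0.008 0 0.3;0.0005 -0.003 -0.008 0 0.15;0.0005 -0.003 -0.008 0 0' 50; python3 -m jog '0 0 0 0 0;0 0 0 0 0;0 0 0 0 0' 50; python3 -m jog '0 0 0.03 0 0;0 0 0.09 0 0;0 0 0.17 0 0;0 0 0.24 0 0;0.03 0.08 0.3 0 0' 50
```

```text
clock: 11.4
tcp_pos: [0.4594, -0.2854, 0.0705]
eef_rot: [0.996, -0.086, -0.001, -0.0]
ft_force: [2.9, 0.6, 2.6]
finger_gap: 0.128
clock: 11.78
tcp_pos: [0.4595, -0.2855, 0.0706]
eef_rot: [0.996, -0.086, -0.001, -0.0]
ft_force: [1.0, -1.0, 0.3]
finger_gap: 0.129
clock: 12.4
tcp_pos: [0.477, -0.2394, 0.2887]
eef_rot: [0.996, -0.088, -0.0, 0.001]
ft_force: [1.7, 0.7, -1.8]
finger_gap: 0.128
```

```bash
python3 -m jog '0.03 0.08 0.015 0.02 0;0.06 0.16 0.015 0.02 0;0.09 0.24 0.015 0.02 0;0.12 0.31 0.015 0.02 0;0.138 0.369 0.015 0.02 0';python3 -m jog '0 0 0 0 0;0 0 0 0 0'; python3 - <<'E'
from h import *
f=get('wrist');save(f,'w6.png');s=state();q=s['eef_rot'];p=s['tcp_pos'];print(p,q,np.degrees(2*np.arctan2(q[1],q[0])),s['ft_force'])
W=cloud(f);m=mask(f,'blue')&(W[...,2]>.24)&(W[...,2]<.36)
P=W[m];print(len(P),np.percentile(P,[2,50,98],axis=0),cv2.minAreaRect(P[:,:2].astype(np.float32)))
E
```

```text
clock: 13.02
tcp_pos: [0.5804, 0.0395, 0.2992]
eef_rot: [0.997, -0.073, -0.001, 0.001]
ft_force: [0.3, -0.5, -1.2]
finger_gap: 0.131
clock: 13.28
tcp_pos: [0.5797, 0.0392, 0.2985]
eef_rot: [0.997, -0.072, -0.002, 0.002]
ft_force: [0.9, -0.7, -1.2]
finger_gap: 0.129
[0.57973356 0.03860322 0.29881729] [ 0.99733807 -0.07288073 -0.00173604  0.00146989] -8.358948638375193 [-0.35771887 -0.57375424 -0.84051046]
2846 [[0.57052403 0.01383871 0.30436124]
 [0.5791575  0.04263914 0.3117155 ]
 [0.58835801 0.08473234 0.31287628]] ((0.5796827077865601, 0.044911254197359085), (0.08053605258464813, 0.011802364140748978), 81.30211639404297)
```

View pics/w6.png

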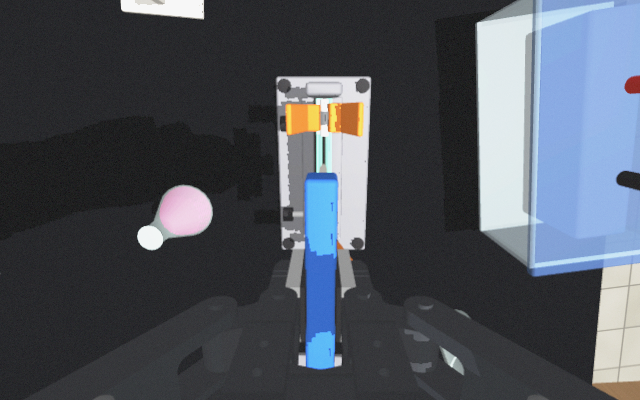

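The comb hangs squarely in the grip: ridge at (320,180–365), aligned with the plates. I'll lower it to just above the plates and look again.

```bash
python3 -m jog '0.002 -0.0017 -0.05 0 0;0.002 -0.0017 -0.09 0 0;0.002 -0.0017 -0.115 0 0;0.002 -0.0017 -0.128 0 0;0.002 -0.0017 -0.128 0 0';python3 -m jog '0 0 0 0 0'; python3 - <<'E'
from h import *
f=get('wrist');save(f,'w7.png',(270,100,380,260),4);s=state();q=s['eef_rot'];p=s['tcp_pos'];print(p,np.degrees(2*np.arctan2(q[1],q[0])),s['ft_force'])
W=cloud(f)
a=np.radians(-8.4);e=np.array([np.cos(a),np.sin(a)]);n=np.array([-e[1],e[0]]);o=np.array([.5809,.0377])
L=lambda P:np.c_[(P[:,:2]-o)@e,(P[:,:2]-o)@n,P[:,2]]*1e3
print('tcp',L(p[None]))
P=L(W[mask(f,'blue')&(W[...,2]>.15)&(W[...,2]<.26)]);print(len(P),np.percentile(P,[1,50,99],axis=0))
t=P[P[:,2]>np.percentile(P[:,2],60)]
for y0 in range(-30,50,10):
    k=t[(t[:,1]>y0)&(t[:,1]<y0+10)]
    if len(k)>5: print(y0,np.round([k[:,0].min(),k[:,0].max(),k[:,2].max()],1))
C=L(summ(W,np.ones(W.shape[:2],bool)));C=C[(abs(C[:,0])<12)]
for y0 in (38,42,46,):
    k=C[(C[:,1]>y0)&(C[:,1]<y0+4)]
    for z0,z1 in((116,126),(130,139)):
        q=k[(k[:,2]>z0)&(k[:,2]<z1)]
        if len(q): print(y0,z0,len(q),np.round(np.percentile(q[:,0],[2,50,98]),1))
b=C
Wb=summ(W,np.ones(W.shape[:2],bool));Lb=L(Wb);Lb=Lb[(Lb[:,2]>4)&(Lb[:,2]<20)&(abs(Lb[:,0])<70)&(abs(Lb[:,1])<120)]
print('base',Lb.min(0),Lb.max(0))
E
```

```text
clock: 13.95
tcp_pos: [0.5807, 0.0363, 0.2026]
eef_rot: [0.997, -0.074, -0.002, 0.002]
ft_force: [0.8, 0.3, -0.9]
finger_gap: 0.13
clock: 14.08
tcp_pos: [0.5813, 0.0359, 0.2036]
eef_rot: [0.997, -0.074, -0.001, 0.002]
ft_force: [0.8, 0.7, -0.9]
finger_gap: 0.127
[0.58131573 0.03595714 0.20366674] -8.4735267397294 [ 0.1142807  -0.39127523 -0.97140472]
tcp [[  0.66587202  -1.663431   203.66674414]]
2863 [[ -5.96813511 -32.06153631 207.22643151]
 [ -0.6294571    1.89082766 216.82367586]
 [  5.41571284  44.12015538 218.13342524]]
-30 [ -6.    3.8 218. ]
-20 [ -5.5   5.3 218.6]
-10 [ -5.4   5.2 218.4]
0 [ -5.2   5.1 218.6]
10 [ -5.4   5.4 219.1]
20 [ -5.6   5.3 218. ]
30 [ -5.5   4.5 217.9]
40 [ -5.4   4.7 217.5]
38 116 52 [-6.2 -3.7 -1.8]
38 130 54 [1.8 3.8 5.9]
42 116 52 [-6.1 -4.3 -1.8]
42 130 63 [1.8 4.1 6.4]
46 116 20 [-6.1 -4.3 -1.8]
46 130 61 [-6.1  4.1  6.4]
base [ -55.20716333 -105.77022264    7.768043  ] [ 55.178657   105.85934931  19.9515338 ]
```

View pics/w7.png

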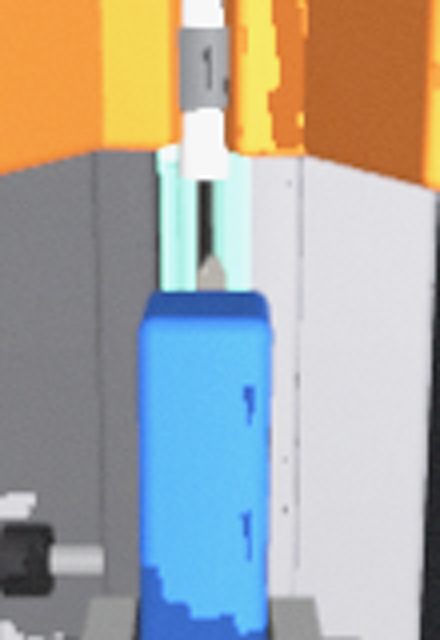

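The blade tip (crop 212,255) sits over the dark gap (crop 205). The ridge centre is within 0.2 mm of the gap centre and about 1.5 mm short in y. I'll correct that and lower gently.

```bash
python3 -m jog '0.0003 0.002 -0.006 0 0;0.0003 0.002 -0.013 0 0;0.0003 0.002 -0.02 0 0;0.0003 0.002 -0.027 0 0;0.0003 0.002 -0.034 0 0'; python3 -m jog '0 0 -0.002 0 0;0 0 -0.004 0 0;0 0 -0.006 0 0'
```

```text
clock: 14.75
tcp_pos: [0.581, 0.0376, 0.1777]
eef_rot: [0.997, -0.074, -0.002, 0.002]
ft_force: [-2.5, 0.5, 5.0]
finger_gap: 0.129
clock: 15.12
tcp_pos: [0.5811, 0.0376, 0.1735]
eef_rot: [0.997, -0.074, -0.002, 0.001]
ft_force: [-3.6, 0.7, 4.0]
finger_gap: 0.132
```

```bash
python3 -m jog '-0.0008 0 -0.001 0 0;-0.0008 0 -0.002 0 0'; python3 -m jog '0 0 -0.002 0 0;0 0 -0.004 0 0'
```

```text
clock: 15.38
tcp_pos: [0.5809, 0.0376, 0.1723]
eef_rot: [0.997, -0.074, -0.001, 0.001]
ft_force: [-0.5, 0.2, 4.4]
finger_gap: 0.128
clock: 15.62
tcp_pos: [0.581, 0.0376, 0.1692]
eef_rot: [0.997, -0.074, -0.001, 0.001]
ft_force: [-1.8, -0.2, 4.2]
finger_gap: 0.13
```

```bash
python3 -m jog '-0.0004 0 -0.002 0 0;-0.0004 0 -0.004 0 0;-0.0004 0 -0.0055 0 0;-0.0004 0 -0.0055 0 0'; python3 - <<'E'
from h import *
f=get('wrist');g=get('scene');save(f,'w8.png',(270,100,380,260),4);s=state();q=s['eef_rot'];p=s['tcp_pos'];print(p,q,s['ft_force'],s['wrist_torque'])
a=np.radians(-8.4);e=np.array([np.cos(a),np.sin(a)]);n=np.array([-e[1],e[0]]);o=np.array([.5809,.0377])
L=lambda P:np.c_[(P[:,:2]-o)@e,(P[:,:2]-o)@n,P[:,2]]*1e3
print('tcp',L(p[None]))
for h in(f,g):
    W=cloud(h);W[np.isnan(W)]=9
    l=L(W.reshape(-1,3)).reshape(W.shape)
    P=l[mask(h,'blue')&(abs(l[...,0])<20)&(abs(l[...,1])<60)&(W[...,2]>.14)&(W[...,2]<.22)]
    print(len(P),np.percentile(P,[1,50,99],axis=0) if len(P) else '')
    q=l[(abs(l[...,0])<9)&(abs(l[...,1])<49)&(W[...,2]>.125)&(W[...,2]<.139)];print('plate top z',np.median(q[:,2]),np.percentile(q[:,2],98))
    m=mask(h,'orange');O=l[m&(abs(l[...,0])<40)&(abs(l[...,1])<90)&(W[...,2]>.1)]
    for k in(O[:,1]<0,O[:,1]>0):
        if k.sum()>5: print('clamp',O[k].min(0),O[k].max(0))
E
```

```text
clock: 16.12
tcp_pos: [0.5808, 0.0376, 0.1648]
eef_rot: [0.997, -0.074, -0.001, 0.001]
ft_force: [0.2, 0.2, 0.3]
finger_gap: 0.131
[0.58076846 0.03755319 0.16482135] [ 0.9972789  -0.07369671 -0.00118478  0.00147653] [0.90089268 0.1915576  0.31387075] [ 0.01488663 -0.2156818   0.15401887]
tcp [[-1.08686640e-01 -1.64446610e-01  1.64821345e+02]]
2826 [[ -6.61024565 -29.50372848 168.84020266]
 [ -1.36763867   3.02091105 178.06520727]
 [  4.61762543  45.68079154 179.40760809]]
plate top z 134.4187026091483 136.12995201826357
clamp [-14.05472264 -75.06000778 113.79069886] [ 12.37529699 -55.29203654 151.40509005]
clamp [-27.5894652   53.08320145 150.76295739] [ 25.68742216  74.62509654 200.91975265]
68 [[ -5.25041036 -45.87583683 168.11558882]
 [  1.11197165 -31.31457657 177.69217421]
 [  6.37309739  -7.76144028 181.41827668]]
plate top z 134.12060152526544 138.32852282212698
clamp [-24.2397582  -77.78888707 134.09722147] [ 26.10366537 -55.87202684 200.19449622]
clamp [ 22.20558464  53.91643233 182.34647689] [ 26.2112108   73.7350455  199.62727012]
```

View pics/w8.png

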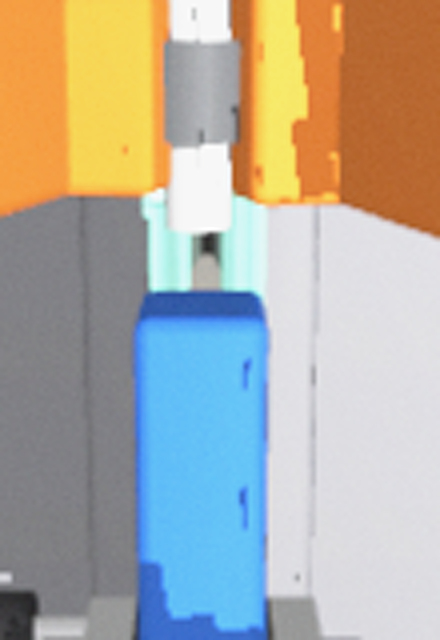

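The blade is between the plates. The ridge top is at 178 mm, so the edge is about 102–103 mm high (20–21 mm below the rim), and the grip hasn't slipped. Handing in while still holding.

```bash
python3 -c "
from rig import *
hand_in();s=state();print(s['clock'],s['tcp_pos'],s['ft_force'],s['finger_gap'])"
```

```text
the job is handed in; nothing more can be done
the job is handed in; nothing more can be done
```

The cassette is ready to pour. The orange clamp is on the bare ear, and the arm is still holding the blade comb between the plates at about the depth you asked for. I handed the job in just after 16.1 s on the robot's clock.

**Clamp:** It straddles both plates with its jaws down. Its handle tops are about 200 mm high, against 200–201 mm measured for the other clamp. Its middle is about 66 mm from the cassette centre, and the other's is about 64 mm. The plate gap closed evenly; the camera read 3.6 mm where 3 mm was expected.

**Comb:** It is upright in the middle of the notch, and the gripper is within 0.2 mm of the notch centre both ways. From the ridge height, the edge is about 20–21 mm below the rim, and the grip had not slipped.

**Checks that disagreed:**
- **Drag:** It read about 5 N on the way down, then fell to about 1 N once the arm stopped. Whether the blade is snug therefore rests on its depth and the drag felt while it moved.
- **Comb side-to-side:** At the end, the wrist view put the ridge about 1 mm toward the front plate and the scene view about 1 mm toward the back. Both are within the cameras' 2 mm calibration, and side force was under 1 N.
- **Not rechecked:** I took no last picture of the toothed comb and glassware. The arm kept clear of them, and no force reading during the moves suggested contact.

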